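# Take a bore size with a sprung telescoping gauge

### The job

Take the size of the bore in the round flanged bearing housing with the plunger gauge: squeeze its two side levers to draw the plungers in, set it into the bore until its collar sits flat on the housing's face, let the levers go so that the plungers spring out against the wall, and then press the lock button on its top fully home. Draw the locked gauge straight out by its dark body, without squeezing the levers and so losing the size, and stand it back upright in its black rest with its collar on the top. Be gentle with the housing throughout (never more than 35 N) and leave the other things on the bench where they are.

Things in the scene. Friction and masses are not known exactly. Their poses are not given: they have to be found in the camera images.
- gauge_body (a point): Plunger gauge, 0.3 kg, upright in its rest at the start. This point is on its axis, half-way up its dark steel body and 28 mm above the collar's underside; z is up along the axis, y is the line of the two levers and plungers. The body is 36 mm (x) by 22 mm (y), its top 46 mm above the collar's underside. Gripping the body along x touches no lever.
- gauge: The same gauge; origin on its axis at the underside of its collar, axes as for gauge_body. Collar: aluminium disc 66 mm in diameter, 6 mm thick, above this origin. Nose: steel, 38 mm in diameter, reaching 34 mm below this origin, its lower end coned over the last 5 mm to 28 mm.
- lever_left (a point): Middle of the outer face of the flat steel lever on the gauge's +y side (20 mm wide, 26 mm tall), level with gauge_body. Lever and plunger of a side are one sprung piece: squeezing both levers (about 1 N each, 6 mm each to a firm stop) draws the plungers in; let go, they spring out. Outer faces: 56 mm apart free, 44 mm squeezed, about 50 mm with the plungers against the bore.
- lever_right (a point): The same on the -y side. With the lock home both pieces are held by friction against about 6 N each, but a gripper squeezing the levers overcomes that and the size is lost. In the bore the nose has only about 1 mm of play: fingers that close off-centre on the body push it hard against the wall.
- tip_left (a point): Outermost point of the rounded brass plunger end on the +y side of the gauge, 18 mm below the collar's underside. The distance between the two tips is the size that the gauge shows: 46 mm free, about 33 mm fully squeezed, 40 to 41 mm against the bore.
- tip_right (a point): The same on the -y side.
- lock (a joint): Lock button on the gauge's axis on top of its  round, steel, 20 mm in diameter. Joint value in m: 0 = up, unlocked; 0.007 = fully home. The screwed head's height differs each time: its top is 28 to 36 mm above gauge_body when up and goes down 7 mm. It moves at about 6 N, takes about 10 N near the bottom, ends on a hard stop to be found by feel, and stays where it is left.
- housing_mouth (a point): Round aluminium bearing housing, fixed to the bench: outer diameter 72 mm, 50 mm tall, on a square 104 mm flange with four ribs and four screws. This point is the centre of its bore at the level of the top face; z is up. The bore is 40 mm in diameter, straight through and vertical, with a 3 mm lead-in chamfer at the mouth. When the gauge is seated the point gauge_body is 28 mm above this point.
- rest_mouth (a point): Black square rest of the gauge, 88 by 88 mm, 46 mm tall, fixed to the bench, with a plain round hole 50 mm in diameter through it. This point is the centre of the hole at the level of the top face; z is up. When the gauge stands in it the point gauge_body is 28 mm above this point.
- housing: The same bearing housing; origin on its axis at its underside, on the bench.
- pillow: Not part of the job: square steel block, 70 mm by 70 mm, 60 mm tall, with a smaller bore of 30 mm; fixed to the bench. Origin at the centre of its underside.
- tape_roll: Bystander: white ring 60 mm in diameter, 19 mm tall, origin at the centre of its underside.
- sleeve: Bystander: steel sleeve 44 mm in diameter, 30 mm tall, origin at the centre of its underside.
- driver: Bystander: black-handled screwdriver lying on the bench.
- breadboard: Bystander: ivory plug board 55 by 165 by 9 mm, origin at the centre of its underside.
- meter: Bystander: yellow hand-held meter 180 by 90 by 47 mm, origin at the centre of its underside.
- caliper: Bystander: caliper 190 mm long, 14 mm tall, lying on the bench, origin at the middle of its bar.
- tray: Bystander: grey divided tray 130 by 170 by 32 mm, origin at the centre of its underside.
Mind the look-alikes: they are no part of the job. What is shaped like the gauge but green or purple is not meant. Leave any pink look-alike of the part that bears rest_mouth alone.

How it is judged:
On the way, in this order (a step that is already met when the one before it is completed fails the run):
1. the gauge is seated in the housing's bore, its levers let go, its plungers out against the wall, still unlocked (horizontal distance between gauge_body and housing_mouth below 0.004 m and z of gauge_body in the frame of housing_mouth between 0.026 and 0.0295 m and angle between gauge_body's own z axis and vertical below 0.06 rad and distance between tip_left and tip_right between 0.039 and 0.0415 m and value of joint lock below 0.002 m and contact force between the fingers and gauge below 0.3 N), for 0.2 s.
2. the lock is pressed home while the gauge is seated with its plungers against the wall (horizontal distance between gauge_body and housing_mouth below 0.004 m and z of gauge_body in the frame of housing_mouth between 0.026 and 0.0295 m and angle between gauge_body's own z axis and vertical below 0.06 rad and distance between tip_left and tip_right between 0.039 and 0.0415 m and value of joint lock above 0.0055 m), for 0.2 s.
3. the locked gauge is clear above the housing and still shows the bore's size (height (world z) of gauge_body above 0.115 m and value of joint lock above 0.0055 m and distance between tip_left and tip_right between 0.039 and 0.0415 m), for 0.1 s.
At the end, for the whole second after the job is handed in: The gauge stands upright (within 0.06 rad) and at rest in its black rest, axis within 9 mm of the hole's centre and collar on the top (within 2.5 mm), its lock pressed at least 5.5 of 7 mm, its two plunger tips 39.0 to 41.5 mm apart, as taken in the bore (horizontal distance between gauge_body and rest_mouth below 0.009 m and z of gauge_body in the frame of rest_mouth between 0.026 and 0.0305 m and angle between gauge_body's own z axis and vertical below 0.06 rad and value of joint lock above 0.0055 m and distance between tip_left and tip_right between 0.039 and 0.0415 m and linear speed of gauge below 0.01 m/s); the robot touches nothing.
It fails at once if the gauge presses on the housing with more than 35 N (contact force between gauge and housing above 35 N).
It fails at once if the robot itself pushes on the housing with more than 35 N (contact force between any of the arm, the fingers and housing above 35 N).
It fails at once if another thing on the bench is shoved by more than 20 mm (distance of any of tape_roll, sleeve, driver, breadboard, meter, caliper, tray from where it was at the start of the episode above 0.02 m).
It also fails if it takes over 72 s, if anything falls off the work surface, if the arm or the gripper's body presses on something with over 40 N, if the wrist force passes 120 N, or if a joint passes its speed limit or range.

### The arm

A 6-joint arm with a two-finger parallel gripper is mounted at the origin on the work surface. World frame = base frame: x ahead of the robot, y to its left, z up, the work surface at z = 0. Lengths are in m, angles in rad, forces in N, time in s.
With the tool pointing down it reaches from about 0.225 to 0.875 m from the base axis. Payload 3.4 kg.
Tool frame: the origin (TCP) lies midway between the tips of the shut fingers; the grasp point (between the pads) lies 19 mm behind it; z points along the fingers, y is the line along which they close (so a half turn about z gives the same grasp; the last joint's range is limited). The gripper opens to 85 mm and grips with 20 to 120 N. Pads are 22 mm wide; open, the fingers measure 114 mm over their backs; the gripper's body (76 mm by 85 mm) begins 54 mm behind the grasp point. The pads swing forward as they close: fully open they stand 13 mm farther back than shut.
Start: joints at [-1.383, 0.276, 1.505, -0, 1.361, -0.121], TCP at [0.175, -0.548, 0.231] pointing down, gripper open.
Joint ranges: [-2.89, 2.89], [-0.75, 2.08], [0.22, 2.7], [-1.18, 4.32], [0.11, 2.71], [-2.7, 2.7]. Speed limits (rad/s): [2.57, 2.57, 3.14, 3.14, 3.14, 3.14].

### API

Orientations are given as [roll, pitch, yaw] about the fixed x, y, z axes, in that order (R = Rz(yaw) Ry(pitch) Rx(roll)).
In Python, from rig import observe, snapshot, get_calibration, hand_in gives the robot as it stands.
- The arm moves only by the tool jog_arm, never from a script. Its argument "moves" is a list of rows, each an object with "dr": the turn, a rotation vector about the tool's x, y, z in rad, a list of three; "xyz": the shift along the tool's x, y, z in m, a list of three; "grip": the closure, from 0 (fully open) to 1 (shut). A call has 1 to 10 rows; each row is the pose to reach, as a shift and turn from the pose commanded when the call began, along the tool's axes at that moment; what a row does not reach only later rows make up. A row lasts 1/12 s, in which the tool goes at most 41.7 mm and 7.16 degrees, less where a joint would pass 70% of its speed; a pose out of reach is approached as far as the arm can. A call with a gripper value outside its range is refused whole. The fingers move at their own pace and stop on an object; "force" is the grip in N (left out, the last holds). Time passes only in rows, so rows that repeat a pose let the fingers close. It gives the time, the measured TCP pose, the force, the opening and the grip force at its end, in the units of the state.
- observe(): the state, without advancing time (a new reading comes with each control period).
- snapshot(name): name is "scene" or "top" or "wrist"; returns the picture (480x640x3 uint8, blue, green, red); there is no depth.
- get_calibration(name): a dict with "K" (3x3 intrinsics, pixels), "k1" (the pictures are not rectified: a ray, as slopes to the right and down, at radius r is drawn at 1 + k1 r^2 times it, then the intrinsics apply), "R" (3x3) and "t" (3): a world point X has camera coordinates R X + t; the wrist camera has in their place "mount" (4x4, takes a point from camera to tool coordinates, whose origin is the TCP and whose axes are the flange's). Camera axes: x right, y down, z forward; pixel columns grow to the right and rows downward; lengths in m; the calibration is good to about 2 mm. A picture is of the moment at which its call begins: read the wrist's pose just before it. get_calibration takes no time and is no camera call.
- hand_in(): hands the job in; it is judged then, once.
The state is a dict: "time": time; "q": joint angles; "joint_velocities": joint speeds; "joint_efforts": joint torques, N m; "position": TCP position; "tool_rot": TCP orientation; "ft_force": force on the tool from outside, world axes, zero at the start; "moment": the same for the moment, N m; "finger_gap": opening from 0.0 (shut) to 1.0 (fully open); "grasp_force": force on a finger pad.
Only numpy, scipy, OpenCV 4.12 (cv2) and the standard library are available. Lean on these libraries where they do the work, as an engineer would, in place of code of your own. Each camera call takes 0.05 s, during which the arm holds its last target. There are 200 camera calls.

## Working session

There is one attempt and no reset: what is moved stays moved. The work goes in short steps, Python scripts to look and compute and a tool call to move; the robot and the scene stay as the last step left them, time stands still between calls to the robot, and variables do not carry over. Pictures are saved under pics/ and viewed, at most 12 in all, crops included, and the job is handed in when it is done.

Besides the shell and the picture viewer there is one more tool, called after "Emit:" as name(argument=value, ...), one argument or row to a line, values as JSON. jog_arm: Moves the arm, as the interface text tells. Its arguments: {"type":"object","properties":{"moves":{"type":"array","items":{"type":"object","properties":{"dr":{"type":"array","items":{"type":"number"}},"xyz":{"type":"array","items":{"type":"number"}},"grip":{"type":"number"}}}},"force":{"type":"number"}},"required":["moves"]}

```bash
mkdir -p pics; cat > h.py <<'E'
import numpy as np, cv2
from rig import observe, snapshot, get_calibration
from scipy.spatial.transform import Rotation as Rn
def cam(name,o=None):
    c=get_calibration(name)
    K=np.array(c["K"]);k1=c["k1"]
    if "mount" in c:
        o=o or observe(); M=np.array(c["mount"])
        T=np.eye(4);T[:3,:3]=toolR(o);T[:3,3]=o["position"];T=T@M
        return K,k1,T[:3,:3].T,-T[:3,:3].T@T[:3,3]
    return K,k1,np.array(c["R"]),np.array(c["t"])
def toolR(o):
    r=np.array(o["tool_rot"]); 
    return r if r.shape==(3,3) else Rn.from_euler("xyz",r).as_matrix()
def ray(C,uv):
    K,k1,R,t=C
    d=np.linalg.inv(K)@[uv[0],uv[1],1]; s=d[:2].copy()
    for _ in range(20): s=d[:2]/(1+k1*(s@s))
    return -R.T@t, R.T@np.array([s[0],s[1],1])
def onz(C,uv,z):
    p,d=ray(C,uv); return p+d*(z-p[2])/d[2]
def proj(C,X):
    K,k1,R,t=C; c=R@np.array(X)+t; s=c[:2]/c[2]; s=s*(1+k1*(s@s)); return (K@[s[0],s[1],1])[:2]
E
python3 - <<'E'
from h import *
o=observe();print(o)
for n in("scene","top","wrist"):
    cv2.imwrite(f"pics/{n}0.png",snapshot(n)); c=cam(n,o); print(n,c[0].tolist(),c[1],-c[2].T@c[3],c[2].tolist())
E
```

```text
{'time': 0.0, 'q': array([-1.38299605e+00,  2.76637497e-01,  1.50614289e+00, -3.93281857e-05,
        1.36070996e+00, -1.20969332e-01]), 'joint_velocities': array([ 0.00066686,  0.00071142,  0.00221705,  0.00165821, -0.00055281,
       -0.00206237]), 'joint_efforts': array([-2.88277743e-04, -4.16770864e+01, -2.45804501e+01, -3.86593183e-04,
        1.08997858e-02, -3.23800442e-06]), 'position': array([ 0.17463242, -0.5472783 ,  0.2304116 ]), 'tool_rot': array([-3.13970419e+00, -1.90835696e-04,  3.08777671e-01]), 'ft_force': array([ 0.13658967,  1.05925946, -0.2629233 ]), 'moment': array([0.01497659, 0.02630178, 0.02801891]), 'grasp_force': 0.0, 'finger_gap': 0.9987450412721384}
scene [[436.3003840536254, 0.0, 320.98797395858463], [0.0, 436.3003840536254, 238.72567856055565], [0.0, 0.0, 1.0]] -0.10435059486634003 [0.9550214  0.59847486 0.75526535] [[-0.843897955742878, 0.5364270532999852, 0.009069552408246152], [0.36544628306674704, 0.5871262420772839, -0.7223100373502402], [-0.3927916171275682, -0.606241529715757, -0.6915099082169454]]
top [[516.8187171250572, 0.0, 318.69367917337195], [0.0, 516.8187171250572, 240.70748345686505], [0.0, 0.0, 1.0]] -0.014767818735183217 [0.46440814 0.01430496 1.28607364] [[0.011573723206523208, -0.9998784832539335, 0.010443546186631663], [-0.9967593639590012, -0.012367821346251846, -0.07948463596943986], [0.07960414116857215, -0.00948976927858191, -0.9967813827454108]]
wrist [[337.9504987097068, 0.0, 323.0558309006688], [0.0, 337.9504987097068, 235.78278006147337], [0.0, 0.0, 1.0]] -0.023948421630523284 [ 0.24111588 -0.5251113   0.37241688] [[0.3037483207514513, -0.9527496548843738, -0.002247834152491316], [-0.9157939843726529, -0.29261551998495006, 0.27513185139273694], [-0.2627895276215005, -0.08151228485106275, -0.9614038753774737]]
```

View pics/top0.png

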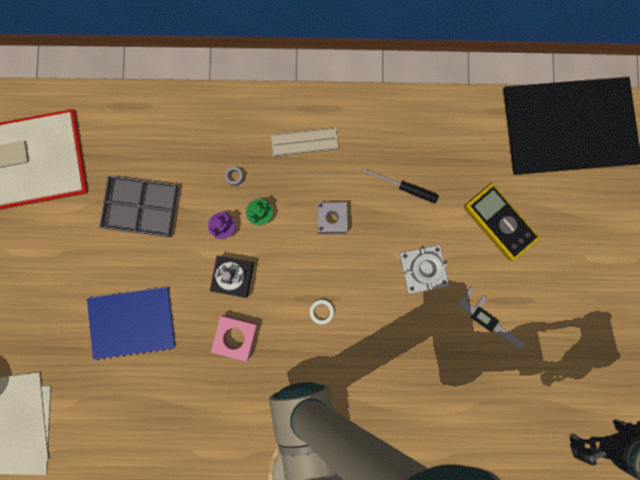

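View pics/scene0.png

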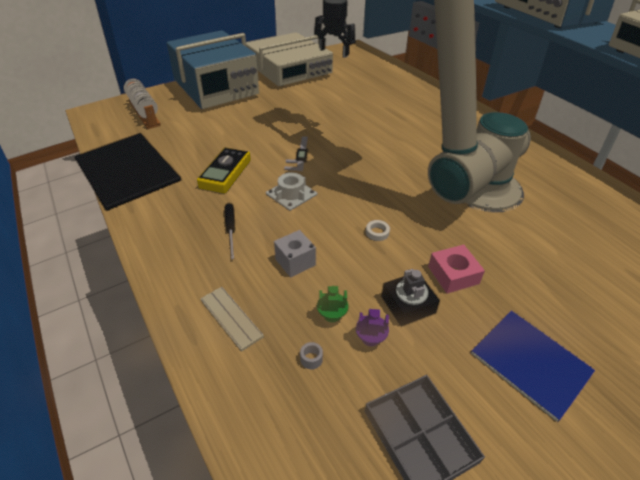

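Candidates in the top view are the steel gauge in the black rest (232,275), the green look-alike (260,211) and the purple look-alike (222,225). By the description I choose the steel one. The rest is the black block at (232,276), not the pink one at (234,338). The housing is the flanged part at (426,268), not the pillow block at (333,217).

```bash
python3 - <<'E'
from h import *
im=cv2.imread("pics/top0.png");C=cam("top")
a=cv2.resize(im[245:305,202:262],(480,480),interpolation=cv2.INTER_CUBIC)
b=cv2.resize(im[240:300,396:456],(300,300),interpolation=cv2.INTER_CUBIC)
o=np.zeros((480,790,3),np.uint8);o[:,:480]=a;o[:300,485:785]=b;cv2.imwrite("pics/crop.png",o)
print(onz(C,(232,275),.052),onz(C,(428,268),.05))
E
```

```text
[0.47853614 0.2079268  0.052     ] [ 0.50076756 -0.26014978  0.05      ]
```

View pics/crop.png

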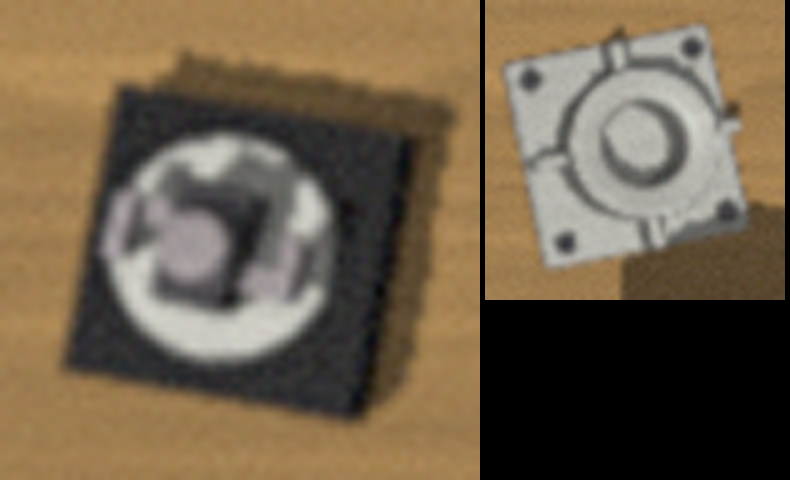

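The crop confirms the steel gauge on a white collar in the black rest. The collar centre is at about (229.5,276) in the full picture, and the lever line lies at a yaw of about -0.33. The housing bore is at about (427,268). I'll view the housing from near first, since it is on the way.

```bash
cat >> h.py <<'E'
def plan(xyz,yaw,o=None):
    o=o or observe(); R=toolR(o); d=R.T@(np.array(xyz)-o["position"])
    Rt=Rn.from_euler("xyz",[np.pi,0,yaw]).as_matrix()
    print("shift",np.round(d,4),"dr",np.round(Rn.from_matrix(R.T@Rt).as_rotvec(),4))
E
python3 - <<'E'
from h import *
plan([.50,-.26,.20],-.325)
E
```

```text
shift [ 0.3973 -0.1749  0.031 ] dr [-1.400e-03  3.000e-04  6.338e-01]
```

Emit:
jog_arm(
  moves=[
    {"xyz":[0.04,-0.0176,0.003],"dr":[0,0,0.063]},
    {"xyz":[0.397,-0.175,0.03],"dr":[0,0,0.634]},
    {"xyz":[0.397,-0.175,0.03],"dr":[0,0,0.634]},
    {"xyz":[0.397,-0.175,0.03],"dr":[0,0,0.634]},
    {"xyz":[0.397,-0.175,0.03],"dr":[0,0,0.634]},
    {"xyz":[0.397,-0.175,0.03],"dr":[0,0,0.634]},
    {"xyz":[0.397,-0.175,0.03],"dr":[0,0,0.634]},
    {"xyz":[0.397,-0.175,0.03],"dr":[0,0,0.634]},
    {"xyz":[0.397,-0.175,0.03],"dr":[0,0,0.634]},
    {"xyz":[0.397,-0.175,0.03],"dr":[0,0,0.634]},
  ],
)

```text
$.moves[0]: bad value
```

Emit:
jog_arm(
  moves=[
    {"xyz":[0,0,0]},
    {"xyz":[0,0,0]},
    {"xyz":[0,0,0]},
  ],
)

```text
$.moves[0]: bad value
```

```bash
python3 - <<'E'
from h import *
o=observe();cv2.imwrite("pics/w1.png",snapshot("wrist"));print(o["position"],o["tool_rot"],o["q"],o["joint_velocities"],o["time"])
np.save("o1.npy",np.r_[o["position"],o["tool_rot"]])
C=cam("wrist",o);print(proj(C,[.5008,-.2601,.05]))
plan([.478,.208,.2],-.325)
E
```

```text
[ 0.17468034 -0.54741867  0.230659  ] [-3.14022570e+00 -1.60227256e-04  3.08800541e-01] [-1.38298025e+00  2.76437759e-01  1.50580786e+00 -6.05433237e-06
  1.36072334e+00 -1.20983311e-01] [ 0.00160647 -0.00142108 -0.00309529 -0.000259   -0.00034187 -0.00082668] 0.15
[  82.78338075 -325.0921267 ]
shift [ 0.5186 -0.6275  0.0315] dr [-1.100e-03  2.000e-04  6.338e-01]
```

View pics/w1.png

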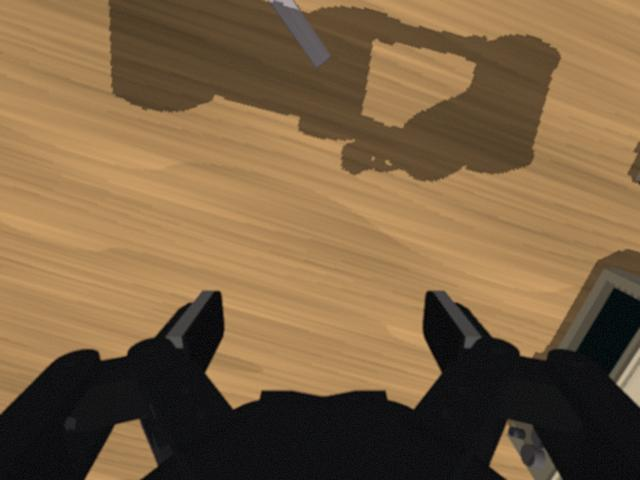

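The picture shows bare bench, because the moves were refused before the arm moved. Each row probably needs every key.

Emit:
jog_arm(
  moves=[
    {"xyz":[0.397,-0.175,0.03],"dr":[0,0,0.634],"grip":0},
    {"xyz":[0.397,-0.175,0.03],"dr":[0,0,0.634],"grip":0},
    {"xyz":[0.397,-0.175,0.03],"dr":[0,0,0.634],"grip":0},
    {"xyz":[0.397,-0.175,0.03],"dr":[0,0,0.634],"grip":0},
    {"xyz":[0.397,-0.175,0.03],"dr":[0,0,0.634],"grip":0},
    {"xyz":[0.397,-0.175,0.03],"dr":[0,0,0.634],"grip":0},
    {"xyz":[0.397,-0.175,0.03],"dr":[0,0,0.634],"grip":0},
    {"xyz":[0.397,-0.175,0.03],"dr":[0,0,0.634],"grip":0},
    {"xyz":[0.397,-0.175,0.03],"dr":[0,0,0.634],"grip":0},
    {"xyz":[0.397,-0.175,0.03],"dr":[0,0,0.634],"grip":0},
  ],
)

```text
time: 1.03
position: [0.4771, -0.2799, 0.2034]
tool_rot: [3.141, -0.0, -0.325]
ft_force: [0.4, 0.2, 0.1]
finger_gap: 1.002
grasp_force: 0.0
```

Emit:
jog_arm(
  moves=[
    {"xyz":[0.01,-0.03,0],"dr":[0,0,0],"grip":0},
    {"xyz":[0.01,-0.03,0],"dr":[0,0,0],"grip":0},
    {"xyz":[0.01,-0.03,0],"dr":[0,0,0],"grip":0},
    {"xyz":[0.01,-0.03,0],"dr":[0,0,0],"grip":0},
  ],
)

```text
time: 1.37
position: [0.4946, -0.2566, 0.2033]
tool_rot: [3.141, 0.001, -0.325]
ft_force: [0.1, 1.1, 0.3]
finger_gap: 0.998
grasp_force: 0.0
```

```bash
python3 - <<'E'
from h import *
o=observe();cv2.imwrite("pics/w1.png",snapshot("wrist"));print(o["position"],o["tool_rot"],o["q"],o["time"])
np.save("o1.npy",np.r_[o["position"],o["tool_rot"]])
C=cam("wrist",o);print(proj(C,[.5008,-.2601,.05]))
plan([.478,.208,.2],-.325)
E
```

```text
[ 0.49461478 -0.25659018  0.20333977] [ 3.14075087e+00  6.64778422e-04 -3.24526516e-01] [-6.02768337e-01  2.66690654e-01  1.58921036e+00 -1.03360847e-03
  1.28609979e+00  1.29284473e+00] 1.3667
[325.79295464 211.63161365]
shift [-0.1643 -0.4354  0.0032] dr [ 0.0008  0.0005 -0.0008]
```

View pics/w1.png

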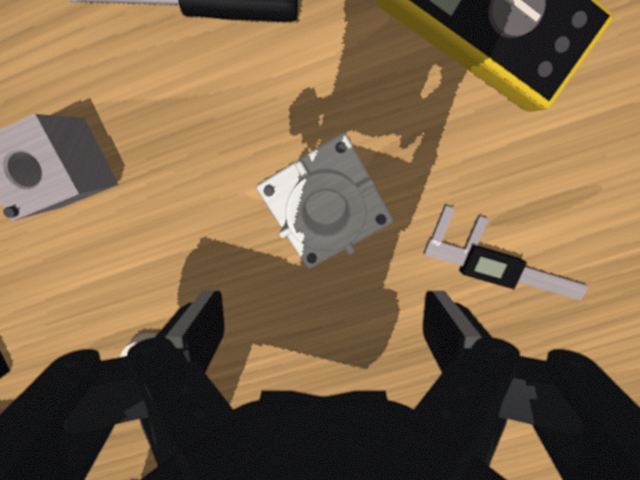

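The picture shows the housing partly in shadow, with the bore rim at about (327,209) and the flange screws at (268,190), (341,147), (380,219) and (311,258). I'll fit the bore rim and move on to the gauge.

```bash
python3 - <<'E'
from h import *
v=np.load("o1.npy");o=dict(position=v[:3],tool_rot=v[3:]);C=cam("wrist",o)
im=cv2.imread("pics/w1.png");g=cv2.cvtColor(im[160:260,277:377],cv2.COLOR_BGR2GRAY)
g=cv2.createCLAHE(4,(4,4)).apply(cv2.resize(g,None,fx=4,fy=4,interpolation=cv2.INTER_CUBIC))
for lo,hi in((70,110),(130,190)):
  c=cv2.HoughCircles(g,cv2.HOUGH_GRADIENT_ALT,1.5,10,param1=200,param2=.5,minRadius=lo,maxRadius=hi)
  if c is not None:
    for q in c[0][:5]:
      uv=(q[:2]+.5)/4-.5+[277,160];print(q,uv,onz(C,uv,.05))
for s in((268,190),(341,147),(380,219),(311,258)):print(onz(C,s,.012))
print(np.mean([onz(C,s,.012) for s in((268,190),(341,147),(380,219),(311,258))],0))
e=cv2.resize(im[160:260,277:377],None,fx=4,fy=4,interpolation=cv2.INTER_CUBIC);cv2.imwrite("pics/c2.png",e)
# top-view screws & rim
T=cam("top");print(onz(T,(427,268),.05))
E
```

```text
[186.       217.5       90.956154] [323.125 214.   ] [ 0.49951483 -0.2571595   0.05      ]
[189.       180.        77.705765] [323.875 204.625] [ 0.50734566 -0.2604958   0.05      ]
[193.5     201.      104.16899] [325.    209.875] [ 0.50253666 -0.25993647  0.05      ]
[201.      210.      165.09105] [326.875 212.125] [ 0.50006699 -0.26087194  0.05      ]
[ 0.53200674 -0.21060161  0.012     ]
[ 0.54819968 -0.29157859  0.012     ]
[ 0.46836644 -0.30744586  0.012     ]
[ 0.45110864 -0.22749924  0.012     ]
[ 0.49992037 -0.25928133  0.012     ]
[ 0.50073985 -0.2577451   0.05      ]
```

Emit:
jog_arm(
  moves=[
    {"xyz":[-0.164,-0.435,0.0],"dr":[0,0,0],"grip":0},
    {"xyz":[-0.164,-0.435,0.0],"dr":[0,0,0],"grip":0},
    {"xyz":[-0.164,-0.435,0.0],"dr":[0,0,0],"grip":0},
    {"xyz":[-0.164,-0.435,0.0],"dr":[0,0,0],"grip":0},
    {"xyz":[-0.164,-0.435,0.0],"dr":[0,0,0],"grip":0},
    {"xyz":[-0.164,-0.435,0.0],"dr":[0,0,0],"grip":0},
    {"xyz":[-0.164,-0.435,0.0],"dr":[0,0,0],"grip":0},
    {"xyz":[-0.164,-0.435,0.0],"dr":[0,0,0],"grip":0},
    {"xyz":[-0.164,-0.435,0.0],"dr":[0,0,0],"grip":0},
    {"xyz":[-0.164,-0.435,0.0],"dr":[0,0,0],"grip":0},
  ],
)

```text
time: 2.25
position: [0.4802, 0.1602, 0.2039]
tool_rot: [3.141, -0.001, -0.328]
ft_force: [0.1, 0.2, -0.0]
finger_gap: 0.998
grasp_force: 0.0
```

Emit:
jog_arm(
  moves=[
    {"xyz":[-0.017,-0.045,0.0],"dr":[0,0,0],"grip":0},
    {"xyz":[-0.017,-0.045,0.0],"dr":[0,0,0],"grip":0},
    {"xyz":[-0.017,-0.045,0.0],"dr":[0,0,0],"grip":0},
    {"xyz":[-0.017,-0.045,0.0],"dr":[0,0,0],"grip":0},
    {"xyz":[-0.017,-0.045,0.0],"dr":[0,0,0],"grip":0},
  ],
)

```text
time: 2.67
position: [0.4788, 0.206, 0.2034]
tool_rot: [3.14, -0.0, -0.327]
ft_force: [-0.3, -0.1, 0.2]
finger_gap: 1.002
grasp_force: 0.0
```

```bash
python3 - <<'E'
from h import *
o=observe();im=snapshot("wrist");cv2.imwrite("pics/w2.png",im);print(o["position"],o["tool_rot"],o["q"],o["time"])
np.save("o2.npy",np.r_[o["position"],o["tool_rot"]])
e=cv2.resize(im[120:320,220:420],(600,600),interpolation=cv2.INTER_CUBIC);cv2.imwrite("pics/c3.png",e)
E
```

```text
[0.47877129 0.20598388 0.2034282 ] [ 3.14031218e+00 -2.16349278e-04 -3.27416495e-01] [ 2.73576909e-01  2.13453474e-01  1.66290447e+00 -1.23546893e-03
  1.26578055e+00  2.17216121e+00] 2.6667
```

View pics/c3.png

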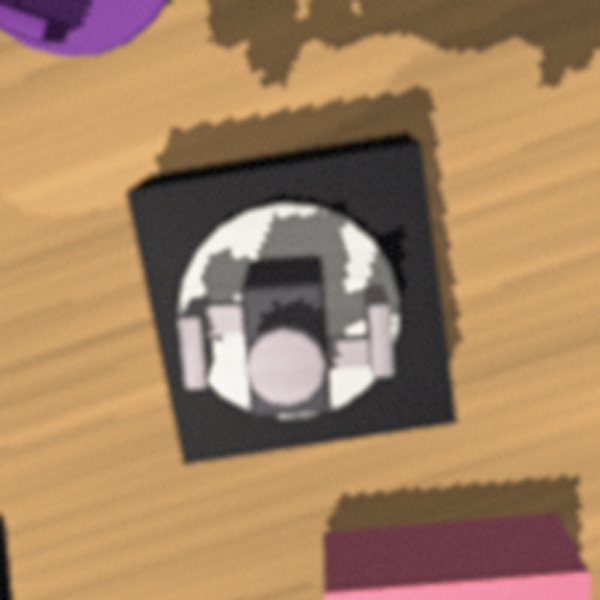

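The crop shows the gauge in the black rest. In crop pixels the collar centre is at about (290,310), the lever tops at (194,352) and (382,340), and the knob at (287,367). I'll cast these to points.

```bash
python3 - <<'E'
from h import *
v=np.load("o2.npy");o=dict(position=v[:3],tool_rot=v[3:]);C=cam("wrist",o)
f=lambda x,y:((x+.5)/3-.5+220,(y+.5)/3-.5+120)
im=cv2.imread("pics/w2.png")
m=(im.min(2)>150).astype(np.uint8);m[:180]=0;m[265:]=0;m[:,:275]=0;m[:,358:]=0
pts=cv2.findNonZero(m);(cx,cy),r=cv2.minEnclosingCircle(pts);print("mec",cx,cy,r,onz(C,(cx,cy),.052))
print("collar",onz(C,f(290.5,310),.052))
L,R=onz(C,f(194,352),.087),onz(C,f(382,340),.087);print("lev",L,R,(L+R)/2,np.linalg.norm(L-R),"yaw",np.arctan2((L-R)[1],(L-R)[0])-np.pi/2)
# rest corners at z .046
c=[onz(C,f(*p),.046) for p in((130,190),(415,140),(455,420),(186,462))];print("rest",np.mean(c,0),[np.linalg.norm(c[i]-c[i-1]) for i in range(4)])
for z in (.102,.106,.110):print("knob",onz(C,f(287,367),z))
# triangulate knob vs top view
T=cam("top");p,d=ray(C,f(287,367));q,e=ray(T,(202+195.5/8-.5,245+243.5/8-.5))
A=np.c_[d,-e];s=np.linalg.lstsq(A,q-p,rcond=None)[0];print("tri",p+d*s[0],q+e*s[1])
E
```

```text
mec 314.3204040527344 226.24180603027344 38.961971282958984 [0.47609727 0.21623417 0.052     ]
collar [0.47829383 0.21340838 0.052     ]
lev [0.48363296 0.23800195 0.087     ] [0.47071768 0.18974306 0.087     ] [0.47717532 0.21387251 0.087     ] 0.04995723047812758 yaw -0.2614967097604246
rest [0.47682182 0.21209577 0.046     ] [np.float64(0.08711886147037978), np.float64(0.08474110517280514), np.float64(0.08764628652176491), np.float64(0.08605747772433303)]
knob [0.47599178 0.21417625 0.102     ]
knob [0.47712272 0.21369327 0.106     ]
knob [0.47825367 0.2132103  0.11      ]
tri [0.47777917 0.21341294 0.10832177] [0.4778682  0.21286545 0.10823049]
```

```bash
python3 - <<'E'
from h import *
plan([.4775,.2133,.057],-.2615)
E
```

```text
shift [-0.0037 -0.0066  0.1465] dr [ 0.0009 -0.0002 -0.0665]
```

Emit:
jog_arm(
  moves=[
    {"xyz":[-0.0037,-0.0066,0.03],"dr":[0.001,0,-0.0665],"grip":0},
    {"xyz":[-0.0037,-0.0066,0.05],"dr":[0.001,0,-0.0665],"grip":0},
    {"xyz":[-0.0037,-0.0066,0.08],"dr":[0.001,0,-0.0665],"grip":0},
    {"xyz":[-0.0037,-0.0066,0.11],"dr":[0.001,0,-0.0665],"grip":0},
    {"xyz":[-0.0037,-0.0066,0.135],"dr":[0.001,0,-0.0665],"grip":0},
    {"xyz":[-0.0037,-0.0066,0.1465],"dr":[0.001,0,-0.0665],"grip":0},
    {"xyz":[-0.0037,-0.0066,0.1465],"dr":[0.001,0,-0.0665],"grip":0},
    {"xyz":[-0.0037,-0.0066,0.1465],"dr":[0.001,0,-0.0665],"grip":0},
  ],
)

```text
time: 3.38
position: [0.4773, 0.214, 0.0567]
tool_rot: [-3.141, 0.001, -0.261]
ft_force: [0.7, 0.6, 1.1]
finger_gap: 1.0
grasp_force: 0.0
```

Emit:
jog_arm(
  force=35,
  moves=[
    {"xyz":[0,0,0],"dr":[0,0,0],"grip":1},
    {"xyz":[0,0,0],"dr":[0,0,0],"grip":1},
    {"xyz":[0,0,0],"dr":[0,0,0],"grip":1},
    {"xyz":[0,0,0],"dr":[0,0,0],"grip":1},
    {"xyz":[0,0,0],"dr":[0,0,0],"grip":1},
    {"xyz":[0,0,0],"dr":[0,0,0],"grip":1},
    {"xyz":[0,0,0],"dr":[0,0,0],"grip":1},
    {"xyz":[0,0,0],"dr":[0,0,0],"grip":1},
  ],
)

```text
time: 4.05
position: [0.4777, 0.2142, 0.0593]
tool_rot: [3.141, -0.003, -0.257]
ft_force: [-1.6, -5.4, 11.9]
finger_gap: 0.47
grasp_force: 34.8
```

Emit:
jog_arm(
  moves=[
    {"xyz":[0,0,-0.01],"dr":[0,0,0],"grip":1},
    {"xyz":[0,0,-0.03],"dr":[0,0,0],"grip":1},
    {"xyz":[0,0,-0.06],"dr":[0,0,0],"grip":1},
    {"xyz":[0,0,-0.085],"dr":[0,0,0],"grip":1},
    {"xyz":[0,0,-0.085],"dr":[0,0,0],"grip":1},
    {"xyz":[0,0,-0.085],"dr":[0,0,0],"grip":1},
    {"xyz":[0,0,-0.085],"dr":[0,0,0],"grip":1},
  ],
)

```text
time: 4.63
position: [0.4759, 0.2153, 0.141]
tool_rot: [-3.142, 0.002, -0.259]
ft_force: [-0.2, 0.2, -3.7]
finger_gap: 0.464
grasp_force: 37.9
```

```bash
python3 - <<'E'
from h import *
o=observe();im=snapshot("wrist");s=snapshot("scene");cv2.imwrite("pics/w3.png",im);cv2.imwrite("pics/s3.png",s);print(o["position"],o["tool_rot"],o["finger_gap"],o["ft_force"],o["time"])
np.save("o3.npy",np.r_[o["position"],o["tool_rot"]])
u,v=proj(cam("scene"),o["position"]).astype(int);print(u,v)
a=cv2.resize(im[200:360,200:440],(480,320));b=cv2.resize(s[max(v-60,0):v+60,u-60:u+60],(320,320),interpolation=cv2.INTER_CUBIC)
cv2.imwrite("pics/c4.png",np.hstack([a,b]))
plan([.5,-.26,.145],-.2615+-.0)
E
```

```text
[0.47590998 0.21529452 0.14097079] [-3.14158790e+00  1.93854754e-03 -2.58598619e-01] 0.46352414323209584 [-0.15204811  0.24189905 -3.6846061 ] 4.6333
420 261
shift [ 0.1451  0.453  -0.0049] dr [0.0011 0.0034 0.0028]
```

View pics/c4.png

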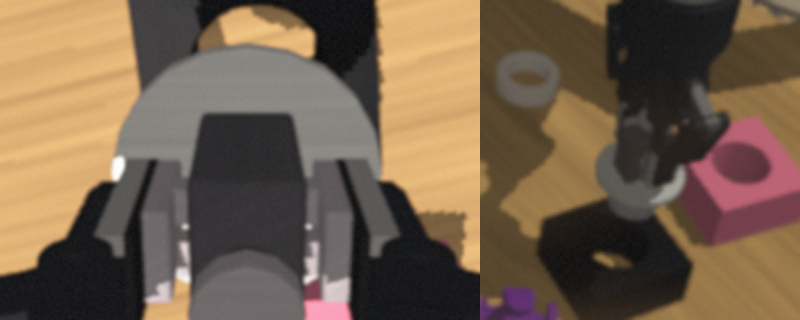

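The gauge is lifted with both levers squeezed, and the collar's front edge is at wrist pixel (324,222.5). I'll work out the gauge's offset in the tool.

```bash
python3 - <<'E'
from h import *
v=np.load("o3.npy");o=dict(position=v[:3],tool_rot=v[3:]);C=cam("wrist",o)
R=toolR(o);z=v[2]-.0073
for uv in((324,222.5),(258.7,280),(389.7,280)):
    print(R.T@(onz(C,uv,z)-v[:3]))
im=cv2.imread("pics/s3.png")
m=(im.max(2)<50)
E
```

```text
[ 0.0329506  -0.00071063  0.00723614]
[ 0.00466237 -0.03191512  0.00729113]
[0.00467083 0.03071411 0.00729081]
```

Emit:
jog_arm(
  moves=[
    {"xyz":[0.145,0.453,0],"dr":[0.001,0.003,0.003],"grip":1},
    {"xyz":[0.145,0.453,0],"dr":[0.001,0.003,0.003],"grip":1},
    {"xyz":[0.145,0.453,0],"dr":[0.001,0.003,0.003],"grip":1},
    {"xyz":[0.145,0.453,0],"dr":[0.001,0.003,0.003],"grip":1},
    {"xyz":[0.145,0.453,0],"dr":[0.001,0.003,0.003],"grip":1},
    {"xyz":[0.145,0.453,0],"dr":[0.001,0.003,0.003],"grip":1},
    {"xyz":[0.145,0.453,0],"dr":[0.001,0.003,0.003],"grip":1},
    {"xyz":[0.145,0.453,0],"dr":[0.001,0.003,0.003],"grip":1},
    {"xyz":[0.145,0.453,0],"dr":[0.001,0.003,0.003],"grip":1},
    {"xyz":[0.145,0.453,0],"dr":[0.001,0.003,0.003],"grip":1},
  ],
)

```text
time: 5.57
position: [0.4972, -0.2022, 0.1399]
tool_rot: [-3.138, 0.0, -0.262]
ft_force: [0.9, 0.2, -3.5]
finger_gap: 0.463
grasp_force: 37.9
```

Emit:
jog_arm(
  moves=[
    {"xyz":[0.02,0.06,0],"dr":[0,0,0],"grip":1},
    {"xyz":[0.02,0.06,0],"dr":[0,0,0],"grip":1},
    {"xyz":[0.02,0.06,0],"dr":[0,0,0],"grip":1},
    {"xyz":[0.02,0.06,0],"dr":[0,0,0],"grip":1},
  ],
)

```text
time: 5.9
position: [0.5012, -0.2645, 0.1396]
tool_rot: [-3.138, 0.0, -0.265]
ft_force: [-0.6, 0.7, -4.3]
finger_gap: 0.463
grasp_force: 37.9
```

```bash
python3 - <<'E'
from h import *
o=observe();im=snapshot("wrist");cv2.imwrite("pics/w5.png",im);print(o["position"],o["tool_rot"],o["finger_gap"],o["ft_force"],o["time"])
np.save("o5.npy",np.r_[o["position"],o["tool_rot"]])
plan([.5,-.26,.104],-.2615)
C=cam("wrist",o);print(proj(C,[.5,-.26,.05]))
E
```

```text
[ 0.501223   -0.26451191  0.13957751] [-3.13784389e+00  4.53931151e-04 -2.64582482e-01] 0.46278490326448357 [-0.57359106  0.74219556 -4.34038505] 5.9
shift [-0.0018 -0.0026  0.0357] dr [-0.0042  0.0009 -0.0015]
[319.56826974 242.98550206]
```

Emit:
jog_arm(
  moves=[
    {"xyz":[-0.0018,-0.0026,0.015],"dr":[-0.004,0.001,0],"grip":1},
    {"xyz":[-0.0018,-0.0026,0.03],"dr":[-0.004,0.001,0],"grip":1},
    {"xyz":[-0.0018,-0.0026,0.0357],"dr":[-0.004,0.001,0],"grip":1},
    {"xyz":[-0.0018,-0.0026,0.0357],"dr":[-0.004,0.001,0],"grip":1},
    {"xyz":[-0.0018,-0.0026,0.0357],"dr":[-0.004,0.001,0],"grip":1},
    {"xyz":[-0.0018,-0.0026,0.0357],"dr":[-0.004,0.001,0],"grip":1},
  ],
)

```text
time: 6.45
position: [0.5019, -0.2605, 0.1065]
tool_rot: [3.139, -0.005, -0.261]
ft_force: [-0.5, 0.7, -3.3]
finger_gap: 0.463
grasp_force: 37.9
```

```bash
python3 - <<'E'
from h import *
o=observe();print(o["position"],o["tool_rot"],o["finger_gap"],o["ft_force"],o["time"])
im=snapshot("top");cv2.imwrite("pics/t6.png",im)
plan([.5,-.26,.064],-.2615)
E
```

```text
[ 0.50185623 -0.26050991  0.10650516] [ 3.13922238 -0.00518651 -0.26086637] 0.46323431884751626 [-0.48993869  0.66089041 -3.31901874] 6.45
shift [-0.0023 -0.0003  0.0427] dr [ 0.0026 -0.0058  0.0004]
```

Emit:
jog_arm(
  moves=[
    {"xyz":[-0.0015,0,0.003],"dr":[0.001,-0.003,0],"grip":1},
    {"xyz":[-0.0015,0,0.006],"dr":[0.001,-0.003,0],"grip":1},
    {"xyz":[-0.0015,0,0.008],"dr":[0.001,-0.003,0],"grip":1},
    {"xyz":[-0.0015,0,0.01],"dr":[0.001,-0.003,0],"grip":1},
    {"xyz":[-0.0015,0,0.012],"dr":[0.001,-0.003,0],"grip":1},
    {"xyz":[-0.0015,0,0.012],"dr":[0.001,-0.003,0],"grip":1},
  ],
)

```text
time: 7.0
position: [0.4995, -0.2603, 0.0933]
tool_rot: [3.141, -0.0, -0.262]
ft_force: [-0.6, 0.1, -4.7]
finger_gap: 0.466
grasp_force: 37.9
```

Emit:
jog_arm(
  moves=[
    {"xyz":[0,0,0.003],"dr":[0,0,0],"grip":1},
    {"xyz":[0,0,0.006],"dr":[0,0,0],"grip":1},
    {"xyz":[0,0,0.009],"dr":[0,0,0],"grip":1},
    {"xyz":[0,0,0.009],"dr":[0,0,0],"grip":1},
  ],
)

```text
time: 7.33
position: [0.4994, -0.2602, 0.084]
tool_rot: [3.141, 0.0, -0.262]
ft_force: [-0.4, -0.6, -3.1]
finger_gap: 0.461
grasp_force: 37.9
```

Emit:
jog_arm(
  moves=[
    {"xyz":[0,0,0.004],"dr":[0,0,0],"grip":1},
    {"xyz":[0,0,0.008],"dr":[0,0,0],"grip":1},
    {"xyz":[0,0,0.012],"dr":[0,0,0],"grip":1},
    {"xyz":[0,0,0.016],"dr":[0,0,0],"grip":1},
    {"xyz":[0,0,0.016],"dr":[0,0,0],"grip":1},
  ],
)

```text
time: 7.75
position: [0.4993, -0.2601, 0.0678]
tool_rot: [3.141, 0.001, -0.262]
ft_force: [1.0, 0.2, -5.0]
finger_gap: 0.462
grasp_force: 37.9
```

Emit:
jog_arm(
  moves=[
    {"xyz":[0,0,0.002],"dr":[0,0,0],"grip":1},
    {"xyz":[0,0,0.004],"dr":[0,0,0],"grip":1},
    {"xyz":[0,0,0.005],"dr":[0,0,0],"grip":1},
    {"xyz":[0,0,0.005],"dr":[0,0,0],"grip":1},
  ],
)

```text
time: 8.08
position: [0.4999, -0.2605, 0.0638]
tool_rot: [3.141, -0.001, -0.262]
ft_force: [0.0, 0.6, -3.5]
finger_gap: 0.461
grasp_force: 38.0
```

Emit:
jog_arm(
  moves=[
    {"xyz":[0,0,0.001],"dr":[0,0,0],"grip":1},
    {"xyz":[0,0,0.002],"dr":[0,0,0],"grip":1},
    {"xyz":[0,0,0.002],"dr":[0,0,0],"grip":1},
  ],
)

```text
time: 8.33
position: [0.5, -0.2606, 0.0635]
tool_rot: [3.14, -0.002, -0.262]
ft_force: [-3.0, 2.0, 6.6]
finger_gap: 0.461
grasp_force: 39.3
```

Emit:
jog_arm(
  moves=[
    {"xyz":[0,0,0],"dr":[0,0,0],"grip":0},
    {"xyz":[0,0,0],"dr":[0,0,0],"grip":0},
    {"xyz":[0,0,0],"dr":[0,0,0],"grip":0},
    {"xyz":[0,0,0],"dr":[0,0,0],"grip":0},
    {"xyz":[0,0,0],"dr":[0,0,0],"grip":0},
    {"xyz":[0,0,0],"dr":[0,0,0],"grip":0},
  ],
)

```text
time: 8.83
position: [0.5, -0.2605, 0.0618]
tool_rot: [3.14, -0.001, -0.262]
ft_force: [0.3, -0.3, 0.1]
finger_gap: 1.001
grasp_force: 0.0
```

Emit:
jog_arm(
  moves=[
    {"xyz":[0,0,-0.03],"dr":[0,0,0],"grip":0},
    {"xyz":[0,0,-0.07],"dr":[0,0,0],"grip":0},
    {"xyz":[0,0,-0.11],"dr":[0,0,0],"grip":0},
    {"xyz":[0,0,-0.14],"dr":[0,0,0],"grip":0},
    {"xyz":[0,0,-0.14],"dr":[0,0,0],"grip":0},
    {"xyz":[0,0,-0.14],"dr":[0,0,0],"grip":0},
  ],
)

```text
time: 9.33
position: [0.5008, -0.261, 0.2041]
tool_rot: [3.139, -0.006, -0.262]
ft_force: [-0.2, -0.6, -0.5]
finger_gap: 1.001
grasp_force: 0.0
```

```bash
python3 - <<'E'
from h import *
o=observe();im=snapshot("wrist");s=snapshot("scene");cv2.imwrite("pics/w7.png",im);cv2.imwrite("pics/s7.png",s);print(o["position"],o["tool_rot"],o["ft_force"],o["time"])
np.save("o7.npy",np.r_[o["position"],o["tool_rot"]])
u,v=proj(cam("scene"),[.5,-.26,.08]).astype(int)
a=cv2.resize(im[140:300,240:400],(480,480),interpolation=cv2.INTER_CUBIC);b=np.zeros((480,320,3),np.uint8);b[:320]=cv2.resize(s[v-40:v+40,u-40:u+40],(320,320),interpolation=cv2.INTER_CUBIC)
cv2.imwrite("pics/c7.png",np.hstack([a,b]))
E
```

```text
[ 0.5008497  -0.2610219   0.20408803] [ 3.1387934  -0.00588972 -0.26172216] [-0.17398158 -0.59302543 -0.49068735] 9.3333
```

View pics/c7.png

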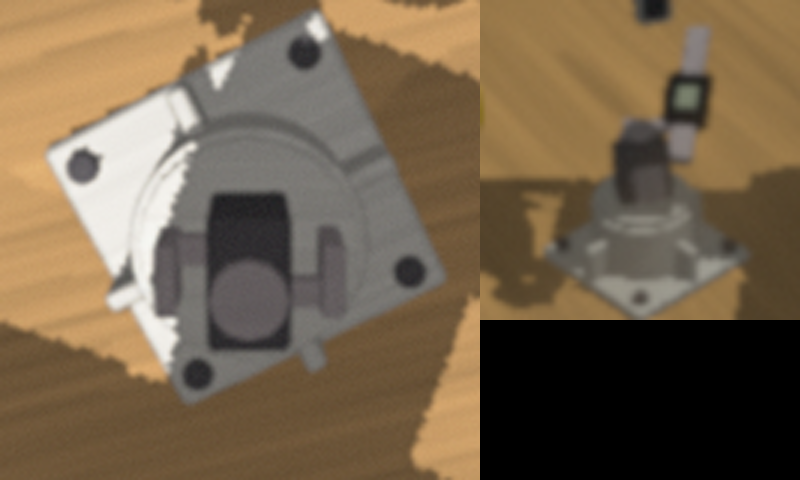

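The gauge is seated in the bore with its levers sprung to mid-width. In crop pixels the knob is at (250,299) and the levers at (168,273) and (333,272). Next I'll shut the fingers and press the lock.

```bash
python3 - <<'E'
from h import *
v=np.load("o7.npy");o=dict(position=v[:3],tool_rot=v[3:]);C=cam("wrist",o)
f=lambda x,y:((x+.5)/3-.5+240,(y+.5)/3-.5+140)
print("knob",onz(C,f(250,299),.112))
L,R=onz(C,f(168,273),.091),onz(C,f(333,272),.091);print((L+R)/2,np.linalg.norm(L-R),"yaw",np.arctan2((L-R)[1],(L-R)[0])-np.pi/2)
plan([.5,-.2605,.125],-.2615)
E
```

```text
knob [ 0.50131068 -0.26012515  0.112     ]
[ 0.50229671 -0.26056722  0.091     ] 0.04300144794639247 yaw -0.25617119874485317
shift [0.0011 0.0004 0.0759] dr [ 0.0004  0.0007 -0.0002]
```

Emit:
jog_arm(
  moves=[
    {"xyz":[0.001,0,0.01],"dr":[0,0,0],"grip":1},
    {"xyz":[0.001,0,0.02],"dr":[0,0,0],"grip":1},
    {"xyz":[0.001,0,0.03],"dr":[0,0,0],"grip":1},
    {"xyz":[0.001,0,0.04],"dr":[0,0,0],"grip":1},
    {"xyz":[0.001,0,0.05],"dr":[0,0,0],"grip":1},
    {"xyz":[0.001,0,0.06],"dr":[0,0,0],"grip":1},
    {"xyz":[0.001,0,0.07],"dr":[0,0,0],"grip":1},
    {"xyz":[0.001,0,0.076],"dr":[0,0,0],"grip":1},
    {"xyz":[0.001,0,0.076],"dr":[0,0,0],"grip":1},
    {"xyz":[0.001,0,0.076],"dr":[0,0,0],"grip":1},
  ],
)

```text
time: 10.27
position: [0.5007, -0.2606, 0.1255]
tool_rot: [3.141, -0.001, -0.262]
ft_force: [-0.5, 0.6, -1.1]
finger_gap: -0.002
grasp_force: 0.0
```

Emit:
jog_arm(
  moves=[
    {"xyz":[0,0,0.002],"dr":[0,0,0],"grip":1},
    {"xyz":[0,0,0.004],"dr":[0,0,0],"grip":1},
    {"xyz":[0,0,0.006],"dr":[0,0,0],"grip":1},
    {"xyz":[0,0,0.008],"dr":[0,0,0],"grip":1},
    {"xyz":[0,0,0.008],"dr":[0,0,0],"grip":1},
  ],
)

```text
time: 10.68
position: [0.5006, -0.2605, 0.1176]
tool_rot: [3.141, -0.001, -0.262]
ft_force: [-0.8, 0.5, -0.2]
finger_gap: -0.001
grasp_force: 0.0
```

Emit:
jog_arm(
  moves=[
    {"xyz":[0,0,0.002],"dr":[0,0,0],"grip":1},
    {"xyz":[0,0,0.004],"dr":[0,0,0],"grip":1},
    {"xyz":[0,0,0.006],"dr":[0,0,0],"grip":1},
    {"xyz":[0,0,0.006],"dr":[0,0,0],"grip":1},
  ],
)

```text
time: 11.02
position: [0.5005, -0.2605, 0.1114]
tool_rot: [3.141, -0.0, -0.262]
ft_force: [0.3, -1.0, 0.6]
finger_gap: 0.001
grasp_force: 0.0
```

Emit:
jog_arm(
  moves=[
    {"xyz":[0,0,0.001],"dr":[0,0,0],"grip":1},
    {"xyz":[0,0,0.002],"dr":[0,0,0],"grip":1},
    {"xyz":[0,0,0.002],"dr":[0,0,0],"grip":1},
  ],
)

```text
time: 11.27
position: [0.5009, -0.2607, 0.1102]
tool_rot: [3.14, -0.001, -0.262]
ft_force: [0.3, 0.4, 1.7]
finger_gap: 0.001
grasp_force: 1.2
```

Emit:
jog_arm(
  moves=[
    {"xyz":[0,0,0.0015],"dr":[0,0,0],"grip":1},
    {"xyz":[0,0,0.003],"dr":[0,0,0],"grip":1},
    {"xyz":[0,0,0.0045],"dr":[0,0,0],"grip":1},
    {"xyz":[0,0,0.006],"dr":[0,0,0],"grip":1},
    {"xyz":[0,0,0.006],"dr":[0,0,0],"grip":1},
  ],
)

```text
time: 11.68
position: [0.501, -0.2608, 0.1048]
tool_rot: [3.14, -0.002, -0.262]
ft_force: [-1.0, 0.5, 6.7]
finger_gap: 0.005
grasp_force: 3.1
```

Emit:
jog_arm(
  moves=[
    {"xyz":[0,0,0.001],"dr":[0,0,0],"grip":1},
    {"xyz":[0,0,0.002],"dr":[0,0,0],"grip":1},
    {"xyz":[0,0,0.002],"dr":[0,0,0],"grip":1},
  ],
)

```text
time: 11.93
position: [0.5011, -0.2608, 0.1034]
tool_rot: [3.14, -0.002, -0.262]
ft_force: [-1.8, 1.1, 9.3]
finger_gap: 0.0
grasp_force: 4.7
```

Emit:
jog_arm(
  moves=[
    {"xyz":[0,0,0.0015],"dr":[0,0,0],"grip":1},
    {"xyz":[0,0,0.0015],"dr":[0,0,0],"grip":1},
    {"xyz":[0,0,0.0015],"dr":[0,0,0],"grip":1},
  ],
)

```text
time: 12.18
position: [0.5012, -0.261, 0.1033]
tool_rot: [3.14, -0.003, -0.262]
ft_force: [-3.5, 2.4, 16.5]
finger_gap: -0.0
grasp_force: 8.6
```

Emit:
jog_arm(
  moves=[
    {"xyz":[0,0,-0.005],"dr":[0,0,0],"grip":1},
    {"xyz":[0,0,-0.04],"dr":[0,0,0],"grip":1},
    {"xyz":[0,0,-0.08],"dr":[0,0,-0.12],"grip":0},
    {"xyz":[0,0,-0.095],"dr":[0,0,-0.24],"grip":0},
    {"xyz":[0,0,-0.095],"dr":[0,0,-0.36],"grip":0},
    {"xyz":[0,0,-0.095],"dr":[0,0,-0.48],"grip":0},
    {"xyz":[0,0,-0.095],"dr":[0,0,-0.6],"grip":0},
    {"xyz":[0,0,-0.095],"dr":[0,0,-0.72],"grip":0},
    {"xyz":[0,0,-0.095],"dr":[0,0,-0.84],"grip":0},
    {"xyz":[0,0,-0.095],"dr":[0,0,-0.96],"grip":0},
  ],
)

```text
time: 13.02
position: [0.5007, -0.2605, 0.195]
tool_rot: [3.14, 0.0, 0.704]
ft_force: [0.1, 1.2, 0.6]
finger_gap: 1.001
grasp_force: 0.0
```

Emit:
jog_arm(
  moves=[
    {"xyz":[0,0,0],"dr":[0,0,-0.12],"grip":0},
    {"xyz":[0,0,0],"dr":[0,0,-0.24],"grip":0},
    {"xyz":[0,0,0],"dr":[0,0,-0.36],"grip":0},
    {"xyz":[0,0,0],"dr":[0,0,-0.48],"grip":0},
    {"xyz":[0,0,0],"dr":[0,0,-0.6],"grip":0},
    {"xyz":[0,0,0],"dr":[0,0,-0.611],"grip":0},
    {"xyz":[0,0,0],"dr":[0,0,-0.611],"grip":0},
    {"xyz":[0,0,0],"dr":[0,0,-0.611],"grip":0},
  ],
)

```text
time: 13.68
position: [0.5007, -0.2605, 0.1952]
tool_rot: [3.141, 0.001, 1.307]
ft_force: [-0.0, -0.8, 0.4]
finger_gap: 1.004
grasp_force: 0.0
```

```bash
python3 - <<'E'
from h import *
o=observe();im=snapshot("wrist");cv2.imwrite("pics/w8.png",im);print(o["position"],o["tool_rot"],o["ft_force"],o["q"],o["time"])
np.save("o8.npy",np.r_[o["position"],o["tool_rot"]])
a=cv2.resize(im[140:300,240:400],(600,600),interpolation=cv2.INTER_CUBIC)
cv2.imwrite("pics/c8.png",a)
E
```

```text
[ 0.50069882 -0.26050931  0.19515541] [3.14079452e+00 9.70989432e-04 1.30686751e+00] [-0.00256299 -0.75017171  0.40811279] [-6.02596372e-01  2.82019446e-01  1.58831638e+00 -6.81221751e-04
  1.27018151e+00 -3.38466577e-01] 13.6833
```

View pics/c8.png

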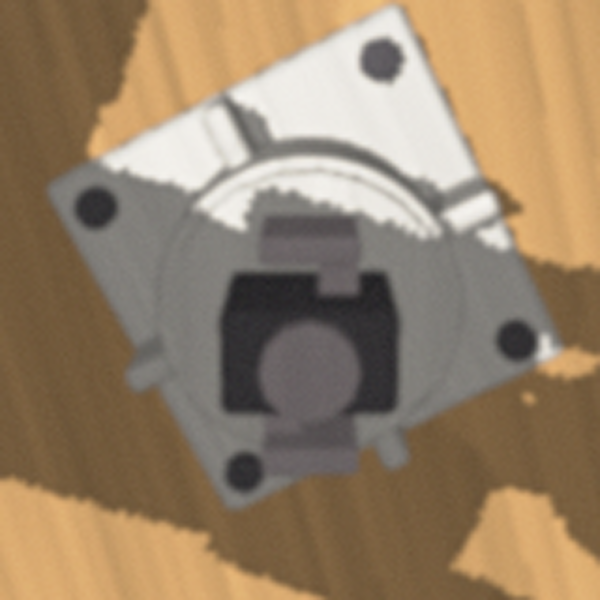

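The knob is down. The body top spans crop x of about 222 to 397, centred at 309.5, and the levers lie above and below it, so closing on the body clears them.

```bash
python3 - <<'E'
from h import *
v=np.load("o8.npy");o=dict(position=v[:3],tool_rot=v[3:]);C=cam("wrist",o);R=toolR(o)
f=lambda x,y:((x+.5)/3.75-.5+240,(y+.5)/3.75-.5+140)
for uv,z in((f(309.5,410),.096),(f(222,410),.096),(f(397,410),.096),(f(309,371),.1033),(f(311,345),.091)):
    X=onz(C,uv,z);print(X,R.T@(X-v[:3]))
plan([.5005,-.2605,.0615],-.2615+np.pi/2)
E
```

```text
[ 0.49745693 -0.26832654  0.096     ] [-0.00829598 -0.00116946  0.09916261]
[ 0.48054892 -0.26374855  0.096     ] [-0.0082874  -0.01868627  0.09914862]
[ 0.51436692 -0.27290753  0.096     ] [-0.00830695  0.01635004  0.0991766 ]
[ 0.50007071 -0.25835647  0.1033    ] [ 0.00200363 -0.0012413   0.09185255]
[ 0.50091437 -0.25670613  0.091     ] [ 0.00382885 -0.0008672   0.10415108]
shift [ 1.000e-04 -4.000e-04  1.337e-01] dr [ 0.001  0.001 -0.002]
```

Emit:
jog_arm(
  moves=[
    {"xyz":[0.0005,-0.0004,0.035],"dr":[0.001,0.001,-0.002],"grip":0},
    {"xyz":[0.0005,-0.0004,0.065],"dr":[0.001,0.001,-0.002],"grip":0},
    {"xyz":[0.0005,-0.0004,0.09],"dr":[0.001,0.001,-0.002],"grip":0},
    {"xyz":[0.0005,-0.0004,0.11],"dr":[0.001,0.001,-0.002],"grip":0},
    {"xyz":[0.0005,-0.0004,0.125],"dr":[0.001,0.001,-0.002],"grip":0},
    {"xyz":[0.0005,-0.0004,0.133],"dr":[0.001,0.001,-0.002],"grip":0},
    {"xyz":[0.0005,-0.0004,0.133],"dr":[0.001,0.001,-0.002],"grip":0},
    {"xyz":[0.0005,-0.0004,0.133],"dr":[0.001,0.001,-0.002],"grip":0},
  ],
)

```text
time: 14.4
position: [0.5008, -0.2603, 0.0625]
tool_rot: [3.141, 0.0, 1.311]
ft_force: [1.2, -0.3, -0.2]
finger_gap: 0.998
grasp_force: 0.0
```

```bash
python3 - <<'E'
from h import *
o=observe();print(o["position"],o["tool_rot"],o["ft_force"])
E
```

```text
[ 0.50082599 -0.26030272  0.06249361] [3.14146908e+00 1.04609502e-04 1.31069620e+00] [ 1.2244481  -0.31588381 -0.15910685]
```

Emit:
jog_arm(
  force=25,
  moves=[
    {"xyz":[0,0,0],"dr":[0,0,0],"grip":0.3},
    {"xyz":[0,0,0],"dr":[0,0,0],"grip":0.45},
    {"xyz":[0,0,0],"dr":[0,0,0],"grip":0.52},
    {"xyz":[0,0,0],"dr":[0,0,0],"grip":0.56},
    {"xyz":[0,0,0],"dr":[0,0,0],"grip":0.6},
    {"xyz":[0,0,0],"dr":[0,0,0],"grip":0.64},
  ],
)

```text
time: 14.9
position: [0.5008, -0.2604, 0.0632]
tool_rot: [3.141, 0.001, 1.311]
ft_force: [-1.1, 0.3, 5.6]
finger_gap: 0.413
grasp_force: 27.7
```

Emit:
jog_arm(
  force=40,
  moves=[
    {"xyz":[0,0,0],"dr":[0,0,0],"grip":1},
    {"xyz":[0,0,0],"dr":[0,0,0],"grip":1},
    {"xyz":[0,0,-0.003],"dr":[0,0,0],"grip":1},
    {"xyz":[0,0,-0.006],"dr":[0,0,0],"grip":1},
    {"xyz":[0,0,-0.009],"dr":[0,0,0],"grip":1},
  ],
)

```text
time: 15.32
position: [0.5, -0.2599, 0.0707]
tool_rot: [-3.14, -0.0, 1.311]
ft_force: [-1.0, -0.7, -5.6]
finger_gap: 0.413
grasp_force: 40.6
```

Emit:
jog_arm(
  moves=[
    {"xyz":[0,0,-0.006],"dr":[0,0,0],"grip":1},
    {"xyz":[0,0,-0.012],"dr":[0,0,0],"grip":1},
    {"xyz":[0,0,-0.018],"dr":[0,0,0],"grip":1},
    {"xyz":[0,0,-0.024],"dr":[0,0,0],"grip":1},
    {"xyz":[0,0,-0.03],"dr":[0,0,0],"grip":1},
    {"xyz":[0,0,-0.036],"dr":[0,0,0],"grip":1},
    {"xyz":[0,0,-0.055],"dr":[0,0,0],"grip":1},
    {"xyz":[0,0,-0.08],"dr":[0,0,0],"grip":1},
    {"xyz":[0,0,-0.08],"dr":[0,0,0],"grip":1},
    {"xyz":[0,0,-0.08],"dr":[0,0,0],"grip":1},
  ],
)

```text
time: 16.15
position: [0.5016, -0.2608, 0.1529]
tool_rot: [3.138, 0.001, 1.311]
ft_force: [0.2, 0.3, -4.4]
finger_gap: 0.415
grasp_force: 41.1
```

```bash
python3 - <<'E'
from h import *
# rest hole centre from w3 (seen with gauge lifted), top picture t6 (hole seen by the fixed camera)
im=cv2.imread("pics/t6.png");T=cam("top")
print("rest px",proj(T,[.4775,.2133,.046]))
h=cv2.cvtColor(im[235:315,192:272],cv2.COLOR_BGR2HSV)
m=((h[...,2]>70)&(h[...,1]>60)).astype(np.uint8)
dk=(h[...,2]<75).astype(np.uint8)
n,l,s,c=cv2.connectedComponentsWithStats(dk);i=1+s[1:,4].argmax()
cn,hi=cv2.findContours((l==i).astype(np.uint8),cv2.RETR_CCOMP,cv2.CHAIN_APPROX_NONE)
for k,q in enumerate(cn):
    if len(q)>15:
        r=cv2.minAreaRect(q);(cc,rr)=cv2.minEnclosingCircle(q);print(k,hi[0][k],r,cc,rr,onz(T,(cc[0]+192,cc[1]+235),.046),onz(T,(r[0][0]+192,r[0][1]+235),.046))
o=observe();print(o["position"],o["tool_rot"],o["ft_force"],o["time"])
im=snapshot("wrist");cv2.imwrite("pics/w9.png",im);np.save("o9.npy",np.r_[o["position"],o["tool_rot"]])
plan([.4775,.2133,.15],-.2615+np.pi/2,o)
E
```

```text
rest px [230.13413991 275.44053554]
0 [-1 -1  1 -1] ((40.205810546875, 40.94746780395508), (38.35751724243164, 36.24803161621094), 10.124671936035156) (40.5, 41.0) 25.656482696533203 [0.47623333 0.20761513 0.046     ] [0.47635019 0.20832099 0.046     ]
1 [-1 -1 -1  0] ((40.750003814697266, 40.750003814697266), (19.091880798339844, 19.798988342285156), 45.0) (41.0, 40.90909194946289) 11.091008186340332 [0.47646456 0.20642597 0.046     ] [0.47683691 0.20703248 0.046     ]
[ 0.50159433 -0.26076344  0.15288647] [3.13760901e+00 1.39477131e-03 1.31130849e+00] [ 0.17558616  0.33373056 -4.39629753] 16.15
shift [ 0.452  -0.1449  0.0017] dr [0.004  0.0014 0.002 ]
```

Emit:
jog_arm(
  moves=[
    {"xyz":[0.4505,-0.1445,0],"dr":[0.004,0.001,0],"grip":1},
    {"xyz":[0.4505,-0.1445,0],"dr":[0.004,0.001,0],"grip":1},
    {"xyz":[0.4505,-0.1445,0],"dr":[0.004,0.001,0],"grip":1},
    {"xyz":[0.4505,-0.1445,0],"dr":[0.004,0.001,0],"grip":1},
    {"xyz":[0.4505,-0.1445,0],"dr":[0.004,0.001,0],"grip":1},
    {"xyz":[0.4505,-0.1445,0],"dr":[0.004,0.001,0],"grip":1},
    {"xyz":[0.4505,-0.1445,0],"dr":[0.004,0.001,0],"grip":1},
    {"xyz":[0.4505,-0.1445,0],"dr":[0.004,0.001,0],"grip":1},
    {"xyz":[0.4505,-0.1445,0],"dr":[0.004,0.001,0],"grip":1},
    {"xyz":[0.4505,-0.1445,0],"dr":[0.004,0.001,0],"grip":1},
  ],
)

```text
time: 17.03
position: [0.4776, 0.1577, 0.1497]
tool_rot: [-3.135, 0.0, 1.311]
ft_force: [0.5, -0.5, -4.5]
finger_gap: 0.414
grasp_force: 40.9
```

Emit:
jog_arm(
  moves=[
    {"xyz":[0.057,-0.0185,0.01],"dr":[0,0,0],"grip":1},
    {"xyz":[0.057,-0.0185,0.01],"dr":[0,0,0],"grip":1},
    {"xyz":[0.057,-0.0185,0.01],"dr":[0,0,0],"grip":1},
    {"xyz":[0.057,-0.0185,0.01],"dr":[0,0,0],"grip":1},
    {"xyz":[0.057,-0.0185,0.01],"dr":[0,0,0],"grip":1},
    {"xyz":[0.057,-0.0185,0.01],"dr":[0,0,0],"grip":1},
  ],
)

```text
time: 17.53
position: [0.4758, 0.2146, 0.1409]
tool_rot: [-3.137, 0.0, 1.31]
ft_force: [-0.4, -0.2, -3.5]
finger_gap: 0.418
grasp_force: 41.0
```

```bash
python3 - <<'E'
from h import *
o=observe();print(o["position"],o["tool_rot"],o["ft_force"],o["time"])
im=snapshot("wrist");s=snapshot("scene");np.save("o10.npy",np.r_[o["position"],o["tool_rot"]])
cv2.imwrite("pics/w10.png",im);cv2.imwrite("pics/s10.png",s)
S=cam("scene");u,v=proj(S,[.4775,.2133,.08]).astype(int)
cv2.imwrite("pics/c10.png",np.hstack([cv2.resize(im[180:340,220:420],(400,320)),cv2.resize(s[v-50:v+50,u-60:u+60],(384,320),interpolation=cv2.INTER_CUBIC)]))
plan([.477,.2115,.109],-.2615+np.pi/2,o)
E
```

```text
[0.47580085 0.21460436 0.14086396] [-3.13669158e+00  3.33661136e-04  1.31012113e+00] [-0.41267396 -0.23715255 -3.51361224] 17.5333
shift [-0.0027  0.0021  0.0319] dr [-0.0049  0.0003  0.0008]
```

View pics/c10.png

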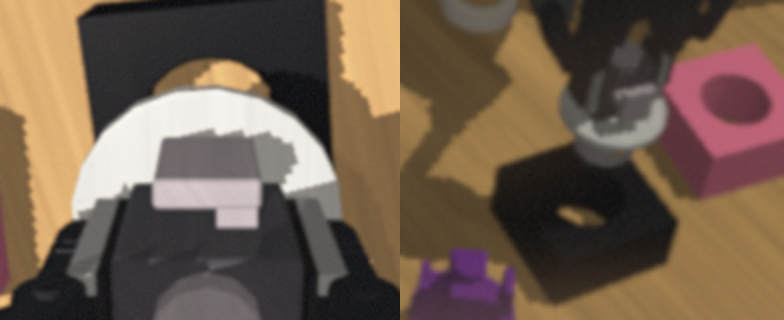

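The gauge hangs upright over the black rest. The hole's far edge is at wrist pixel (325,209), so I'll check the hole centre from it.

```bash
python3 - <<'E'
from h import *
v=np.load("o10.npy");o=dict(position=v[:3],tool_rot=v[3:]);C=cam("wrist",o);R=toolR(o)
X=onz(C,(325,209),.046);print(X,X-R[:,0]*.025)
v=np.load("o3.npy");o=dict(position=v[:3],tool_rot=v[3:]);C=cam("wrist",o);R=toolR(o)
X=onz(C,(328,203),.046);print(X,X-R[:,0]*.025)
E
```

```text
[0.48215902 0.23677966 0.046     ] [0.47571569 0.21262425 0.04600834]
[0.50146445 0.20541532 0.046     ] [0.47729576 0.21180846 0.04604846]
```

Emit:
jog_arm(
  moves=[
    {"xyz":[-0.0027,0.0015,0.01],"dr":[-0.005,0,0],"grip":1},
    {"xyz":[-0.0027,0.0015,0.02],"dr":[-0.005,0,0],"grip":1},
    {"xyz":[-0.0027,0.0015,0.032],"dr":[-0.005,0,0],"grip":1},
    {"xyz":[-0.0027,0.0015,0.032],"dr":[-0.005,0,0],"grip":1},
    {"xyz":[-0.0027,0.0015,0.032],"dr":[-0.005,0,0],"grip":1},
  ],
)

```text
time: 18.05
position: [0.4761, 0.2122, 0.1087]
tool_rot: [-3.141, 0.0, 1.31]
ft_force: [0.0, -0.1, -3.4]
finger_gap: 0.415
grasp_force: 41.0
```

Emit:
jog_arm(
  moves=[
    {"xyz":[0,0,0.004],"dr":[0,0,0],"grip":1},
    {"xyz":[0,0,0.008],"dr":[0,0,0],"grip":1},
    {"xyz":[0,0,0.012],"dr":[0,0,0],"grip":1},
    {"xyz":[0,0,0.016],"dr":[0,0,0],"grip":1},
    {"xyz":[0,0,0.02],"dr":[0,0,0],"grip":1},
    {"xyz":[0,0,0.02],"dr":[0,0,0],"grip":1},
  ],
)

```text
time: 18.55
position: [0.4761, 0.2128, 0.0885]
tool_rot: [-3.141, 0.0, 1.311]
ft_force: [-0.7, 0.2, -3.7]
finger_gap: 0.414
grasp_force: 41.1
```

Nose is in the hole by 5 mm with no force.

Emit:
jog_arm(
  moves=[
    {"xyz":[0,0,0.005],"dr":[0,0,0],"grip":1},
    {"xyz":[0,0,0.01],"dr":[0,0,0],"grip":1},
    {"xyz":[0,0,0.015],"dr":[0,0,0],"grip":1},
    {"xyz":[0,0,0.02],"dr":[0,0,0],"grip":1},
    {"xyz":[0,0,0.025],"dr":[0,0,0],"grip":1},
    {"xyz":[0,0,0.026],"dr":[0,0,0],"grip":1},
    {"xyz":[0,0,0.026],"dr":[0,0,0],"grip":1},
  ],
)

```text
time: 19.13
position: [0.4764, 0.2128, 0.0628]
tool_rot: [-3.142, -0.0, 1.311]
ft_force: [0.1, 0.0, -3.1]
finger_gap: 0.414
grasp_force: 41.1
```

Emit:
jog_arm(
  moves=[
    {"xyz":[0,0,0.001],"dr":[0,0,0],"grip":1},
    {"xyz":[0,0,0.003],"dr":[0,0,0],"grip":1},
    {"xyz":[0,0,0.003],"dr":[0,0,0],"grip":1},
  ],
)

```text
time: 19.38
position: [0.4768, 0.2129, 0.0603]
tool_rot: [3.141, -0.001, 1.311]
ft_force: [0.1, -0.5, -3.9]
finger_gap: 0.411
grasp_force: 41.1
```

Emit:
jog_arm(
  moves=[
    {"xyz":[0,0,0.001],"dr":[0,0,0],"grip":1},
    {"xyz":[0,0,0.002],"dr":[0,0,0],"grip":1},
    {"xyz":[0,0,0.002],"dr":[0,0,0],"grip":1},
  ],
)

```text
time: 19.63
position: [0.4771, 0.213, 0.0593]
tool_rot: [3.14, -0.001, 1.311]
ft_force: [-0.9, -0.7, 2.5]
finger_gap: 0.414
grasp_force: 41.9
```

Emit:
jog_arm(
  moves=[
    {"xyz":[0,0,0],"dr":[0,0,0],"grip":0},
    {"xyz":[0,0,0],"dr":[0,0,0],"grip":0},
    {"xyz":[0,0,0],"dr":[0,0,0],"grip":0},
    {"xyz":[0,0,0],"dr":[0,0,0],"grip":0},
    {"xyz":[0,0,0],"dr":[0,0,0],"grip":0},
    {"xyz":[0,0,0],"dr":[0,0,0],"grip":0},
  ],
)

```text
time: 20.13
position: [0.4769, 0.2129, 0.0584]
tool_rot: [3.14, -0.001, 1.311]
ft_force: [-1.1, 0.3, -0.4]
finger_gap: 1.0
grasp_force: 0.0
```

Emit:
jog_arm(
  moves=[
    {"xyz":[0,0,-0.02],"dr":[0,0,0],"grip":0},
    {"xyz":[0,0,-0.05],"dr":[0,0,0],"grip":0},
    {"xyz":[0,0,-0.09],"dr":[0,0,0],"grip":0},
    {"xyz":[0,0,-0.13],"dr":[0,0,0],"grip":0},
    {"xyz":[0,0,-0.14],"dr":[0,0,0],"grip":0},
    {"xyz":[0,0,-0.14],"dr":[0,0,0],"grip":0},
    {"xyz":[0,0,-0.14],"dr":[0,0,0],"grip":0},
  ],
)

```text
time: 20.72
position: [0.4765, 0.2128, 0.1984]
tool_rot: [3.14, -0.001, 1.311]
ft_force: [-0.8, -0.8, -0.2]
finger_gap: 1.002
grasp_force: 0.0
```

```bash
python3 - <<'E'
from h import *
o=observe();print(o["position"],o["tool_rot"],o["ft_force"],o["time"])
im=snapshot("wrist");np.save("o11.npy",np.r_[o["position"],o["tool_rot"]]);cv2.imwrite("pics/w11.png",im)
s=snapshot("scene");u,v=proj(cam("scene"),[.4775,.2133,.08]).astype(int)
C=cam("wrist",o)
print("expected collar/body-top px",proj(C,[.477,.213,.052]),proj(C,[.477,.213,.092]))
cv2.imwrite("pics/c11.png",np.hstack([cv2.resize(im[140:300,240:400],(400,400),interpolation=cv2.INTER_CUBIC),cv2.resize(s[v-50:v+50,u-50:u+50],(400,400),interpolation=cv2.INTER_CUBIC)]))
E
```

```text
[0.47648902 0.21278306 0.19838603] [ 3.14002695e+00 -1.18839910e-03  1.31129554e+00] [-0.81783538 -0.76567889 -0.18414319] 20.7167
expected collar/body-top px [323.83232948 222.98279893] [324.05311716 235.42760647]
```

View pics/c11.png

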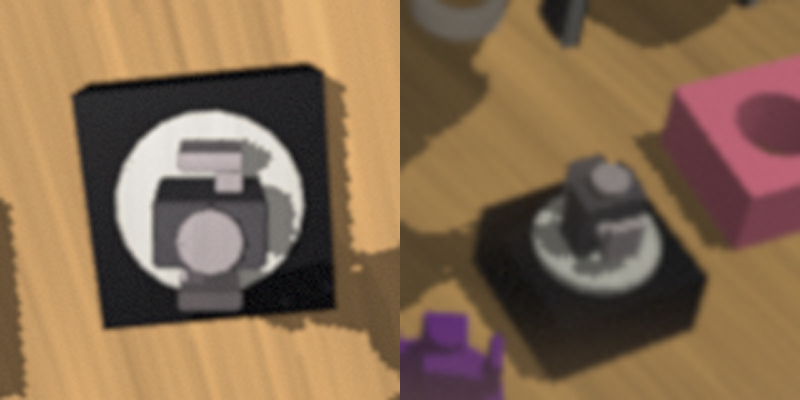

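The gauge stands flat in the black rest with its collar centred at about (210,202) in the crop. The knob is down, the levers are still drawn in to mid-width, and the arm is clear.

```bash
python3 -c "
from rig import hand_in
print(hand_in())"
```

```text
the job is handed in; nothing more can be done
None
```

I measured the bore, locked the gauge, drew it out by its body and stood it back in the black rest, then handed the job in at about 21 s of the 72 s; hand-in returned no verdict, and neither the tip spacing nor the lock travel could be read directly.

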